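# Unfold the clamp's crank handle and wind the jaw shut

### The arm

A 7-joint arm with a two-finger parallel gripper is mounted at the origin on the work surface. World frame = base frame: x ahead of the robot, y to its left, z up, the work surface at z = 0. Lengths are in m, angles in rad, forces in N, time in s.
With the tool pointing down it reaches from about 0.425 to 0.925 m from the base axis. Payload 6.8 kg.
Tool frame: the origin (TCP) lies midway between the tips of the shut fingers; the grasp point (between the pads) lies 19 mm behind it; z points along the fingers, y is the line along which they close (so a half turn about z gives the same grasp; the last joint's range is limited). The gripper opens to 85 mm and grips with 20 to 120 N. Pads are 22 mm wide; open, the fingers measure 114 mm over their backs; the gripper's body (76 mm by 85 mm) begins 54 mm behind the grasp point. The pads swing forward as they close: fully open they stand 13 mm farther back than shut.
Start: joints at [-1.415, 0.477, 0.022, 1.555, -0.011, 1.109, -0.083], TCP at [0.176, 0.652, 0.201] pointing down, gripper open.
Joint ranges: [-2.96, 2.96], [-0.34, 2.1], [-1.41, 1.46], [0.24, 2.44], [-1.37, 4.51], [0.17, 1.92], [-2.96, 2.96]. Speed limits (rad/s): [2.39, 2.39, 3.14, 3.14, 3.14, 3.14, 3.14].

### API

Orientations are given as a 3x3 rotation matrix whose columns are the frame's x, y, z axes.
In Python, from bench import state, snapshot, camera_model, finish_job gives the robot as it stands.
- The arm moves only by the tool drive_tool, never from a script. Its argument "commands" is a list that holds one entry, the list of rows, each a list of 5 numbers: the opening, from 0 (shut) to 1 (fully open), then the shift along the tool's x, y, z in mm, then the turn about the tool's z in rad. In form: [[[grip, x, y, z, roll], ...]]. A call has 1 to 10 rows; each row is the pose to reach, as a shift and turn from the pose commanded when the call began, along the tool's axes at that moment; what a row does not reach only later rows make up. A row lasts 1/8 s, in which the tool goes at most 62.5 mm and 10.7 degrees, less where a joint would pass 70% of its speed; a pose out of reach is approached as far as the arm can. A call with a gripper value outside its range is refused whole. The fingers move at their own pace and stop on an object; the grip force is fixed at half the most. Time passes only in rows, so rows that repeat a pose let the fingers close. It gives the time, the measured TCP pose, the force, the opening and the grip force at its end, in the units of the state.
- state(): the state, without advancing time (a new reading comes with each control period).
- snapshot(name): name is "scene" or "top"; returns the picture (480x640x3 uint8, red, green, blue); there is no depth.
- camera_model(name): a dict with "fovy" (degrees; the focal length in pixels is half the picture's height over the tangent of half this angle, whatever the lens; pixels are square), "cx", "cy" (the principal point, pixels), "rvec" (rotation vector, rad) and "tvec" (3), from world to camera coordinates, as OpenCV has them. Camera axes: x right, y down, z forward; pixel columns grow to the right and rows downward; lengths in m; the calibration is good to about 2 mm. A picture is of the moment at which its call begins. camera_model takes no time and is no camera call.
- finish_job(): hands the job in; it is judged then, once.
The state is a dict: "time_s": time; "qpos": joint angles; "dq": joint speeds; "effort": joint torques, N m; "tcp_pos": TCP position; "eef_rot": TCP orientation; "contact_force": force on the tool from outside, world axes, zero at the start; "torque": the same for the moment, N m; "opening": finger opening in m; "finger_force": force on a finger pad.
Only numpy, scipy, OpenCV 4.12 (cv2) and the standard library are available. Lean on these libraries where they do the work, as an engineer would, in place of code of your own. Each camera call takes 0.05 s, during which the arm holds its last target. There are 200 camera calls.

### The job

On the grey bench clamp that has the aluminium bearing housing lying between its jaws, first unfold the black ball grip of the crank until it stands upright, without turning the crank. Then wind the crank by it clockwise, seen from above, as far as it goes, so that the jaw closes on the housing, and let go, leaving the grip upright and the housing sitting flat between the jaws.

Things in the scene. Friction and masses are not known exactly. Their poses are not given: they have to be found in the camera images.
- clamp: Grey clamp fixed to the bench: bed 100 x 265 x 16 mm, gearbox 80 x 84 x 85 mm high, jaws 70 mm high. Origin: at bench height right under the upright crank spindle, mid-gearbox; z up; jaws towards -y (bed ends 210 mm away). Flat steel crank arm on top, 18 mm wide, top at 101 mm (nut 104). Hinge pin of the grip: at the arm's end, level, square to it, 110 mm from the spindle, 120 mm above the bench.
- crank (a joint): Crank arm angle about the spindle, rad. 0, its start: the arm points to the clamp's +y, away from the jaws. Grows clockwise seen from above (at 1.57 the arm points to the clamp's +x); stops at 1.75, jaw home on the housing (23 mm per rad). Stays where left; 3 to 5 N at the grip turns it.
- grip (a joint): Grip angle about its hinge pin, rad. 0: folded flat over the arm, pointing back to the spindle, axis 120 mm above the bench; grows as the free end swings up; stops at 1.571, upright. Starts at 0 to 0.3. Stays where left; 1 to 2 N moves it. Steel stem, 13 mm diameter, ending in a black ball of 34 mm diameter, its centre 80 mm from the pin; hinge cheeks 26 mm wide, pin 30 mm long.
- housing: Loose aluminium bearing housing, 0.35 to 0.7 kg, on the clamp bed between the jaws: square foot 55 x 55 x 22 mm, round boss 48 mm in diameter, 52 mm high in all. Origin: centre of its underside, z up, 16 mm above the bench. The closing jaw pushes it against the fixed jaw by itself.
Not all that is in view belongs to the job. What is meant by the housing is not orange, and is the smaller of those in its own colour.

How it is judged:
By the outcome, as a careful person would: the job done as asked, in the order asked, and still so for the second after the job is handed in, with the robot touching nothing.
It also fails if it takes over 45 s, if anything falls off the work surface, if the arm or the gripper's body presses on something with over 40 N, if the wrist force passes 120 N, or if a joint passes its speed limit or range.

## Working session

There is one attempt and no reset: what is moved stays moved. The work goes in short steps, Python scripts to look and compute and a tool call to move; the robot and the scene stay as the last step left them, time stands still between calls to the robot, and variables do not carry over. Pictures are saved under pics/ and viewed, at most 10 in all, crops included, and the job is handed in when it is done.

Besides the shell and the picture viewer there is one more tool, called after "Request:" as name(argument=value, ...), one argument or row to a line, values as JSON. drive_tool: Moves the arm, as the interface text tells. Its arguments: {"type":"object","properties":{"commands":{"type":"array","items":{"type":"array","items":{"type":"array","items":{"type":"number"}}}}},"required":["commands"]}

```bash
mkdir -p pics
python3 - <<'E'
from bench import *
import cv2
for n in("scene","top"):
    cv2.imwrite(f"pics/{n}0.png",snapshot(n)[:,:,::-1]); print(camera_model(n))
s=state();print(s['time_s'],s['tcp_pos'],s['eef_rot'],s['contact_force'],s['opening'])
E
```

```text
{'fovy': 47.967853617071455, 'cx': 311.64578597914834, 'cy': 235.63373964298756, 'rvec': array([ 2.28930036,  0.7008327 , -0.26405061]), 'tvec': array([-0.43446843, -0.11288857,  1.36486007])}
{'fovy': 44.01154813989368, 'cx': 314.30719223658065, 'cy': 237.51163608022932, 'rvec': array([ 2.13320839, -2.17857771,  0.08923001]), 'tvec': array([0.05640579, 0.53687762, 1.19693473])}
0.1 [0.1758839  0.65107309 0.19992106] [[-9.65399361e-01  2.60775739e-01 -2.96373319e-04]
 [ 2.60775872e-01  9.65398011e-01 -1.62033210e-03]
 [-1.36425088e-04 -1.64155458e-03 -9.99998643e-01]] [-0.62324326  0.34406751 -0.42802289] 0.0854332450559637
```

View pics/scene0.png

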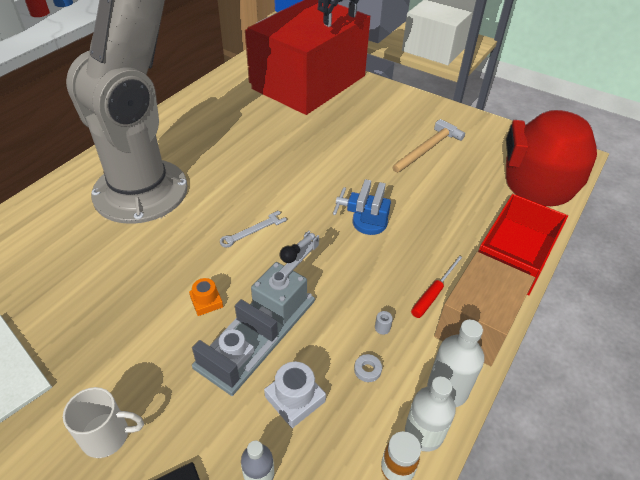

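View pics/top0.png

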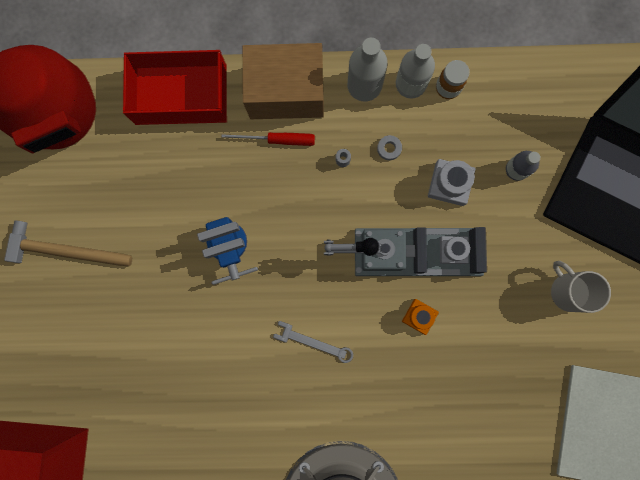

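The clamp's jaws point to the right in the top view (world -y). The crank arm points left, with the ball near (368,246), the housing at (457,248) and the hinge near (328,247). Next I'll measure the ball, bed and hinge.

```bash
cat > h.py <<'E'
import numpy as np, cv2
from bench import *
def cam(n):
    m=camera_model(n); R=cv2.Rodrigues(m['rvec'])[0]; f=240/np.tan(np.radians(m['fovy']/2))
    return R,m['tvec'],f,m['cx'],m['cy']
def ray(n,p):
    R,t,f,cx,cy=cam(n); d=R.T@np.array([(p[0]-cx)/f,(p[1]-cy)/f,1]); return -R.T@t,d/np.linalg.norm(d)
def plane(n,p,z):
    o,d=ray(n,p); return o+d*(z-o[2])/d[2]
def tri(a,b):
    o1,d1=ray('top',a); o2,d2=ray('scene',b)
    s=np.linalg.lstsq(np.c_[d1,-d2],o2-o1,rcond=None)[0]
    p,q=o1+s[0]*d1,o2+s[1]*d2; return (p+q)/2,np.linalg.norm(p-q)
def proj(n,P):
    R,t,f,cx,cy=cam(n); c=R@np.array(P)+t; return f*c[0]/c[2]+cx,f*c[1]/c[2]+cy
def ball(n,im,box):
    x0,y0,x1,y1=box; m=(im[y0:y1,x0:x1].max(2)<40).astype(np.uint8)
    m=cv2.morphologyEx(m,cv2.MORPH_OPEN,np.ones((3,3)))
    cs=cv2.findContours(m,0,2)[0]
    if not cs: return None
    c=max(cs,key=cv2.contourArea); (x,y),r=cv2.minEnclosingCircle(c)
    return (x+x0,y+y0),r
E
python3 - <<'E'
from h import *
np.set_printoptions(precision=4,suppress=True)
t=cv2.imread('pics/top0.png');s=cv2.imread('pics/scene0.png')
bt=ball('top',t,(350,228,390,265));bs=ball('scene',s,(270,235,305,270));print(bt,bs)
print(tri(bt[0],bs[0]))
for p in[(355,276),(486,273),(486,228),(355,228)]:print(plane('top',p,.016))
a=cv2.resize(t[215:285,315:495],None,fx=4.4,fy=4.4,interpolation=2)
b=cv2.resize(s[225:395,185:325],None,fx=1.6*1.0,fy=1.6,interpolation=2)
o=np.zeros((590,800,3),np.uint8);o[:a.shape[0],:a.shape[1]]=a[:,:800];o[310:310+b.shape[0],:b.shape[1]]=b
c=cv2.resize(s[225:295,255:330],None,fx=4,fy=4,interpolation=2);o[310:590,300:600]=c
cv2.imwrite('pics/z.png',o)
E
```

```text
((366.32353019714355, 246.08823585510254), 11.432539939880371) ((290.0, 253.0), 10.000100135803223)
(array([ 0.5077, -0.055 ,  0.1357]), np.float64(0.0014449897159055324))
[ 0.4574 -0.0372  0.016 ]
[ 0.458  -0.3067  0.016 ]
[ 0.5512 -0.3114  0.016 ]
[ 0.5574 -0.0399  0.016 ]
```

View pics/z.png

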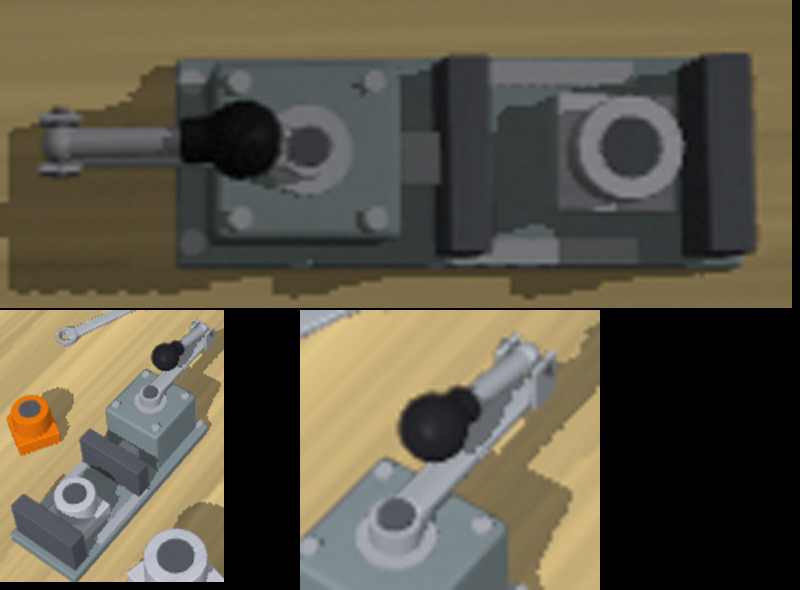

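The zoomed crop shows the black collar next to the ball. The ball centre is at about (370.7,246.8) in top and (289,254.3) in scene. The nut is at (385,248.4) and the hinge at (328.6,247.5) in top.

Run:
```python
from h import *
np.set_printoptions(precision=4,suppress=True)
print('ball',tri((370.7,246.8),(289,254.3)))
print('nut',plane('top',(385,248.4),.104),tri((385,248.4),(279.25,276.25)))
print('hinge',plane('top',(328.6,247.4),.125),tri((328.6,247.4),(311.2,238)))
z=lambda x,y:(315+x/4.4,215+y/4.4)
for q,h in[((178,60),.016),((178,266),.016),((742,268),.016),((237,80),.09),((374,80),.09),((374,218),.09),((240,218),.09),((630,147),.068)]:print(q,plane('top',z(*q),h))
```

```text
ball (array([ 0.5076, -0.0618,  0.1379]), np.float64(0.0026948318783701648))
nut [ 0.5058 -0.0925  0.104 ] (array([ 0.5064, -0.0924,  0.1016]), np.float64(0.0009979420984331377))
hinge [0.5083 0.0162 0.125 ] (array([0.5089, 0.0162, 0.1167]), np.float64(0.00017960563064747296))
(178, 60) [ 0.556  -0.0408  0.016 ]
(178, 266) [ 0.4585 -0.0382  0.016 ]
(742, 268) [ 0.4521 -0.3016  0.016 ]
(237, 80) [ 0.5376 -0.0633  0.09  ]
(374, 80) [ 0.5362 -0.124   0.09  ]
(374, 218) [ 0.4749 -0.1219  0.09  ]
(240, 218) [ 0.4761 -0.0628  0.09  ]
(630, 147) [ 0.5057 -0.2406  0.068 ]
```

Checks: the spindle is at (0.506,-0.0925) and the pin at (0.5085,0.017), 110 mm apart. The ball is at about (0.507,-0.061,0.138), so the grip starts at about 0.22 rad. I'll move above it with the tool y along world x.

Request:
drive_tool(
  commands=[
    [[1,0,0,-50,0],[1,0,0,-100,0],[1,-60,-30,-100,0.1],[1,-115,-60,-100,0.2],[1,-170,-90,-100,0.3],[1,-225,-115,-100,0.45],[1,-280,-145,-100,0.6],[1,-330,-171,-100,0.7],[1,-330,-171,-100,0.8],[1,-330,-171,-100,0.8]],
  ],
)

```text
time_s: 1.35
tcp_pos: [0.45, 0.4001, 0.3004]
eef_rot: [[-0.486, 0.874, -0.001], [0.874, 0.486, -0.0], [-0.0, -0.001, -1.0]]
contact_force: [-0.9, 0.1, 0.4]
opening: 0.0853
finger_force: 0.0
```

```bash
cat >> h.py <<'E'
def to(P,az):
    "rows' numbers to bring TCP to P, tool y to azimuth az (rad)"
    s=state(); R=s['eef_rot']; d=R.T@(np.array(P)-s['tcp_pos'])*1000
    a=np.arctan2(R[1,1],R[0,1]); print('t',s['time_s'],'tcp',s['tcp_pos'].round(4),'F',np.round(s['contact_force'],1),'op',s['opening'],'ff',np.round(s['finger_force'],1),'q7',s['qpos'][6].round(2))
    print('to',P,d.round(1),'roll',round((a-az+np.pi)%(2*np.pi)-np.pi,3))
E
python3 -c "
from h import *
to([.507,-.061,.25],-.022)"
```

```text
t 1.35 tcp [0.45   0.4001 0.3004] F [-0.9  0.1  0.4] op 0.0853063676155485 ff 0.0 q7 -0.24
to [0.507, -0.061, 0.25] [-430.8 -174.    50.6] roll 0.529
```

Request:
drive_tool(
  commands=[
    [[1,-50,-20,0,0.06],[1,-104,-42,0,0.13],[1,-158,-64,0,0.2],[1,-212,-86,0,0.26],[1,-266,-108,0,0.33],[1,-320,-130,0,0.4],[0.6,-376,-152,20,0.46],[0.6,-431,-174,40,0.529],[0.6,-431,-174,50,0.529],[0.6,-431,-174,50,0.529]],
  ],
)

```text
time_s: 2.6
tcp_pos: [0.5066, -0.0593, 0.2499]
eef_rot: [[0.019, 1.0, -0.002], [1.0, -0.019, 0.0], [0.0, -0.002, -1.0]]
contact_force: [-0.2, 0.9, 0.1]
opening: 0.0515
finger_force: 0.0
```

```bash
python3 -c "
from h import *
to([.507,-.061,.116],-.022)
im=snapshot('top')[:,:,::-1].copy();im2=snapshot('scene')[:,:,::-1]
cv2.imwrite('pics/c.png',np.hstack([cv2.resize(im[200:300,320:420],(400,400)),cv2.resize(im2[200:300,240:340],(400,400))]))"
```

```text
t 2.6 tcp [ 0.5066 -0.0593  0.2499] F [-0.2  0.9  0.1] op 0.05145714613852308 ff 0.0 q7 0.11
to [0.507, -0.061, 0.116] [ -1.7   0.7 133.9] roll 0.003
```

View pics/c.png

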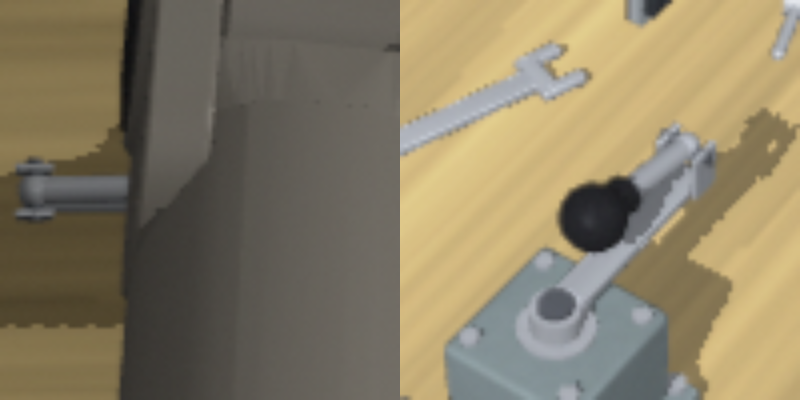

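The arm hides the ball in the top view; the scene view shows it clear, at about (288,254). Now I'll descend around it with a 51 mm gap.

Request:
drive_tool(
  commands=[
    [[0.6,0,0.5,30,0.003],[0.6,-1,0.5,60,0.003],[0.6,-1,0.5,90,0.003],[0.6,-1,0.5,110,0.003],[0.6,-1,0.5,125,0.003],[0.6,-1,0.5,133,0.003],[0.45,-1,0.5,134,0.003],[0.45,-1,0.5,134,0.003],[0.45,-1,0.5,134,0.003]],
  ],
)

```text
time_s: 3.82
tcp_pos: [0.5081, -0.0618, 0.1174]
eef_rot: [[0.025, 1.0, 0.001], [1.0, -0.025, 0.0], [0.0, 0.001, -1.0]]
contact_force: [-0.9, -0.2, -0.5]
opening: 0.0381
finger_force: 0.0
```

```bash
python3 -c "
from h import *
to([.507,-.061,.116],-.022)
im2=snapshot('scene')[:,:,::-1]
cv2.imwrite('pics/d.png',cv2.resize(im2[190:320,220:350],(590,590)))"
```

```text
t 3.825 tcp [ 0.5081 -0.0618  0.1174] F [-0.9 -0.2 -0.5] op 0.038089982308312155 ff 0.0 q7 0.25
to [0.507, -0.061, 0.116] [ 0.8 -1.1  1.4] roll -0.003
```

View pics/d.png

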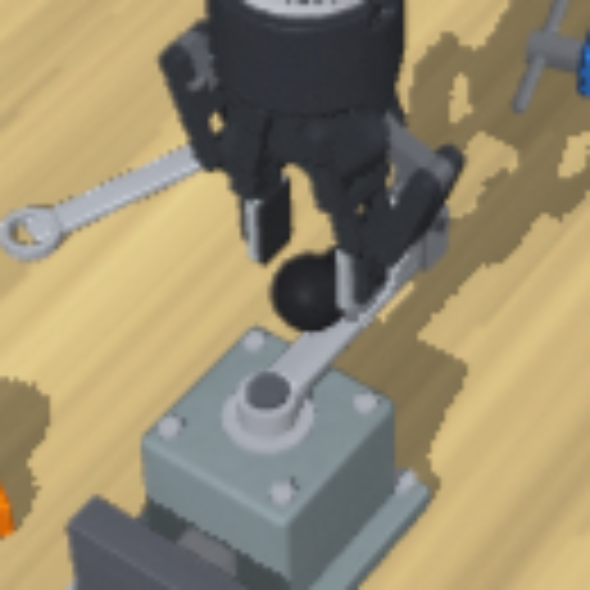

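Both fingers straddle the ball, which is at (288,254), but their tips look level with its centre. I'll check this by projection.

```bash
python3 -c "
from h import *
for P in [(.508,-.062,.117),(.508,-.062,.122),(.508,-.062,.138),(.527,-.062,.12),(.489,-.062,.12),(.527,-.062,.13),(.489,-.062,.13)]:
  p=np.array(proj('scene',P)); print(P,p.round(1),((p-[220,190])*590/130).round())
to([.507,-.061,.116],-.022)"
```

```text
(0.508, -0.062, 0.117) [288.6 261.6] [311. 325.]
(0.508, -0.062, 0.122) [288.6 260. ] [311. 317.]
(0.508, -0.062, 0.138) [288.4 254.5] [310. 293.]
(0.527, -0.062, 0.12) [296.6 264.8] [348. 340.]
(0.489, -0.062, 0.12) [280.7 256.5] [275. 302.]
(0.527, -0.062, 0.13) [296.5 261.4] [347. 324.]
(0.489, -0.062, 0.13) [280.5 253.1] [275. 286.]
t 3.875 tcp [ 0.508  -0.0618  0.1173] F [-0.2  0.3 -0.1] op 0.03846515919851097 ff 0.0 q7 0.25
to [0.507, -0.061, 0.116] [ 0.8 -1.   1.3] roll -0.003
```

The fingertips appear about 10 mm or more above ball-centre level. There is room by the given sizes, so I'll lower and look again.

Request:
drive_tool(
  commands=[
    [[0.45,0,-1,5,0],[0.45,0,-1,10,0],[0.45,0,-1,13,0],[0.45,0,-1,13,0]],
  ],
)

```text
time_s: 4.38
tcp_pos: [0.5064, -0.0617, 0.1034]
eef_rot: [[0.025, 1.0, -0.001], [1.0, -0.025, -0.0], [-0.0, -0.001, -1.0]]
contact_force: [0.0, -0.5, 0.5]
opening: 0.0385
finger_force: 0.0
```

```bash
python3 -c "
from h import *
to([.507,-.061,.116],-.022)
im2=snapshot('scene')[:,:,::-1]
cv2.imwrite('pics/e.png',cv2.resize(im2[220:290,250:320],(590,590),interpolation=2))"
```

```text
t 4.375 tcp [ 0.5064 -0.0617  0.1034] F [ 0.  -0.5  0.5] op 0.03853281327365462 ff 0.0 q7 0.27
to [0.507, -0.061, 0.116] [  0.8   0.6 -12.6] roll -0.003
```

View pics/e.png

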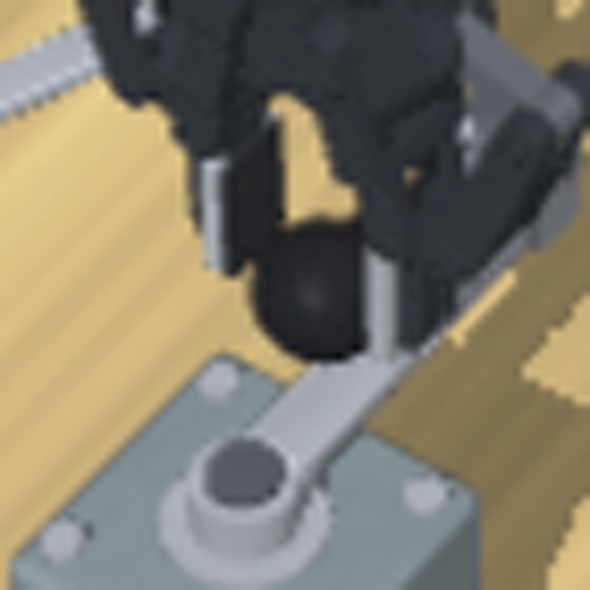

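In this close-up the ball is at (325,288) and the pads sit on either side, with their lower edges near its equator. I'll go 4 mm lower, then close gently while watching for side force.

Request:
drive_tool(
  commands=[
    [[0.45,0,0.5,4,0],[0.45,0,0.5,4,0],[0.43,0,0.5,4,0],[0.42,0,0.5,4,0],[0.42,0,0.5,4,0],[0.42,0,0.5,4,0]],
  ],
)

```text
time_s: 5.18
tcp_pos: [0.5072, -0.0617, 0.0998]
eef_rot: [[0.025, 1.0, 0.0], [1.0, -0.025, 0.0], [0.0, 0.0, -1.0]]
contact_force: [0.2, 0.5, -0.3]
opening: 0.0359
finger_force: 0.0
```

```bash
python3 -c "
from h import *
to([.507,-.061,.1],-.022)
to([.507,-.061,.1],-.022)"
```

```text
t 5.175 tcp [ 0.5072 -0.0617  0.0998] F [ 0.2  0.5 -0.3] op 0.0359438596797176 ff 0.0 q7 0.27
to [0.507, -0.061, 0.1] [ 0.7 -0.2 -0.2] roll -0.003
t 5.175 tcp [ 0.5072 -0.0617  0.0998] F [ 0.2  0.5 -0.3] op 0.0359438596797176 ff 0.0 q7 0.27
to [0.507, -0.061, 0.1] [ 0.7 -0.2 -0.2] roll -0.003
```

Request:
drive_tool(
  commands=[
    [[0.41,0,0,0,0],[0.41,0,0,0,0],[0.4,0,0,0,0],[0.4,0,0,0,0],[0.4,0,0,0,0]],
  ],
)

```text
time_s: 5.8
tcp_pos: [0.5068, -0.0618, 0.0997]
eef_rot: [[0.025, 1.0, -0.001], [1.0, -0.025, 0.0], [0.0, -0.001, -1.0]]
contact_force: [-1.4, 0.1, 0.4]
opening: 0.0343
finger_force: 0.8
```

Request:
drive_tool(
  commands=[
    [[0.38,0,0,0,0],[0.38,0,0,0,0],[0.36,0,0,0,0],[0.36,0,0,0,0]],
  ],
)

```text
time_s: 6.3
tcp_pos: [0.5066, -0.0618, 0.0996]
eef_rot: [[0.025, 1.0, -0.001], [1.0, -0.025, -0.0], [-0.0, -0.001, -1.0]]
contact_force: [-3.9, -0.6, -0.3]
opening: 0.0315
finger_force: 39.3
```

```bash
python3 -c "
from h import *
to([.507,-.061,.1],-.022)
im2=snapshot('scene')[:,:,::-1]
cv2.imwrite('pics/f.png',cv2.resize(im2[220:290,250:320],(590,590),interpolation=2))"
```

```text
t 6.3 tcp [ 0.5066 -0.0618  0.0996] F [-3.9 -0.6 -0.3] op 0.03149971616532738 ff 39.3 q7 0.27
to [0.507, -0.061, 0.1] [ 0.9  0.4 -0.4] roll -0.003
```

View pics/f.png

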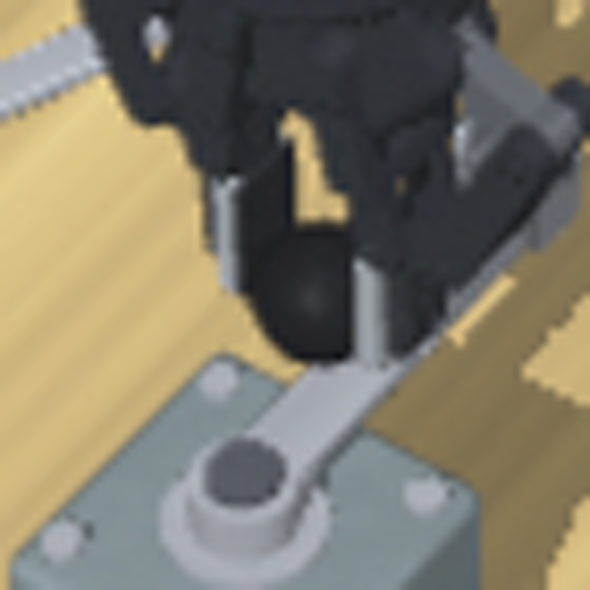

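The ball is pinched centrally, with side force under 4 N. Next I'll lift along the hinge arc (tool x runs along the arm), first half.

Request:
drive_tool(
  commands=[
    [[0.36,1.5,0,-5.5,0],[0.36,3,0,-10.4,0],[0.36,5.5,0,-16,0],[0.36,8,0,-21.3,0],[0.36,11,0,-26.5,0],[0.36,14.5,0,-31.4,0],[0.36,18.5,0,-36,0],[0.36,22.4,0,-40.3,0],[0.36,22.4,0,-40.3,0]],
  ],
)

```text
time_s: 7.48
tcp_pos: [0.5077, -0.0388, 0.1405]
eef_rot: [[0.025, 1.0, 0.0], [1.0, -0.025, 0.001], [0.001, 0.0, -1.0]]
contact_force: [-4.1, 2.9, -4.7]
opening: 0.0314
finger_force: 35.7
```

```bash
python3 -c "
from h import *
to([.507,-.061,.1],-.022)
im2=snapshot('scene')[:,:,::-1]
cv2.imwrite('pics/g.png',cv2.resize(im2[200:300,240:340],(590,590),interpolation=2))"
```

```text
t 7.475 tcp [ 0.5077 -0.0388  0.1405] F [-4.1  2.9 -4.7] op 0.03141323728566509 ff 35.7 q7 0.18
to [0.507, -0.061, 0.1] [-22.3  -0.1  40.4] roll -0.003
```

View pics/g.png

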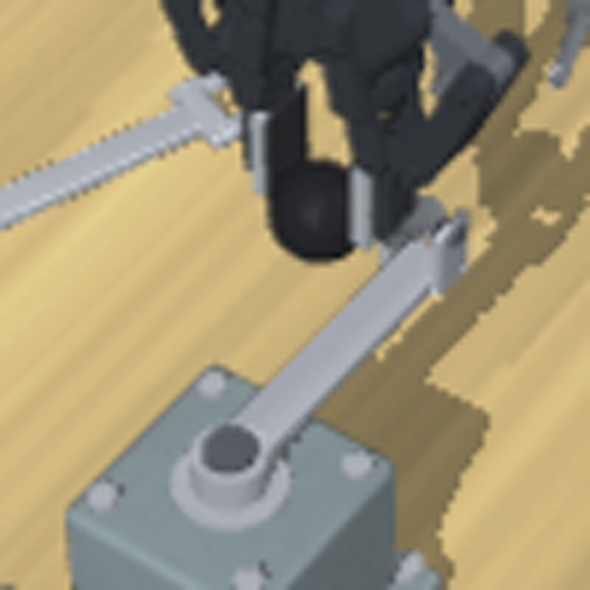

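The ball is rising at (318,210) in the crop with the arm unmoved. Now the second half of the arc.

Request:
drive_tool(
  commands=[
    [[0.36,4.5,0,-4,0],[0.36,9.2,0,-7.7,0],[0.36,14.2,0,-11,0],[0.36,19.4,0,-13.9,0],[0.36,25,0,-16.5,0],[0.36,30.6,0,-18.6,0],[0.36,36.4,0,-20.3,0],[0.36,42.2,0,-21.5,0],[0.36,50,0,-22.4,0],[0.36,55,0,-22.7,0]],
  ],
)

```text
time_s: 8.78
tcp_pos: [0.5089, 0.0167, 0.1628]
eef_rot: [[0.024, 1.0, -0.0], [1.0, -0.024, 0.001], [0.001, -0.0, -1.0]]
contact_force: [0.2, 0.1, -0.0]
opening: 0.0305
finger_force: 0.0
```

Request:
drive_tool(
  commands=[
    [[0.36,1,0,0,0],[0.36,1,0,0,0]],
  ],
)

```text
time_s: 9.02
tcp_pos: [0.5088, 0.0167, 0.1626]
eef_rot: [[0.025, 1.0, -0.0], [1.0, -0.025, -0.0], [-0.0, -0.0, -1.0]]
contact_force: [0.4, 0.1, 0.3]
opening: 0.0307
finger_force: 0.0
```

```bash
python3 -c "
from h import *
to([.507,-.061,.1],-.022)
s=snapshot('scene');cv2.imwrite('pics/i.png',s[:,:,::-1])
b=ball('scene',s,(285,195,335,250));print(b,proj('scene',(.5085,.017,.2)))
"
```

```text
t 9.025 tcp [0.5088 0.0167 0.1626] F [0.4 0.1 0.3] op 0.030730158267123987 ff 0.0 q7 0.03
to [0.507, -0.061, 0.1] [-77.7   0.1  62.6] roll -0.003
((308.2333335876465, 222.76666641235352), 5.32697057723999) (np.float64(311.84503930445493), np.float64(207.86968823188639))
```

Finger force has dropped to zero, so the ball slipped out. I need to look.

```bash
python3 -c "
import cv2
i=cv2.imread('pics/i.png');cv2.imwrite('pics/j.png',cv2.resize(i[180:280,260:360],(590,590),interpolation=2))"
```

```text
(no output)
```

View pics/j.png

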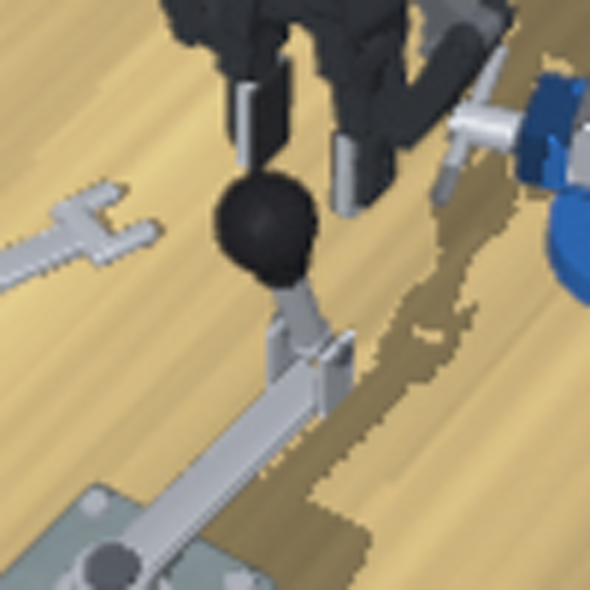

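The grip stands partway up, with the ball at about (305,217.6) in the scene image. The fingers are above and beyond it. I'll work out the grip angle and the true fingertip height.

```bash
python3 -c "
from h import *
def yp(p,y):
  o,d=ray('scene',p); return o+d*(y-o[1])/d[1]
print('tip',yp((310,212),.0057))
for y in(-.02,-.015,-.01,-.005,0,.005):
  P=yp((305.1,217.6),y); print(y,P,'r',np.hypot(P[1]-.017,P[2]-.12),np.arctan2(P[2]-.12,.017-P[1]))
"
```

```text
tip [0.51180722 0.0057     0.19970466]
-0.02 [ 0.51791229 -0.02        0.20881883] r 0.09621738280669202 1.1760804816695973
-0.015 [ 0.51454174 -0.015       0.20292667] r 0.08888662350414418 1.2025185989225355
-0.01 [ 0.5111712 -0.01       0.1970345] r 0.08162912564778281 1.2336829885987557
-0.005 [ 0.50780066 -0.005       0.19114233] r 0.07446631253346471 1.2708848838481686
0 [0.50443012 0.         0.18525017] r 0.06742836556596846 1.3159265298282476
0.005 [0.50105958 0.005      0.179358  ] r 0.060558834993089235 1.3713216962118286
```

The ball is at about (0.509,-0.009,0.196), θ ≈ 1.24, with the crank unmoved. The fingertips really sit about 35 mm above the nominal TCP, which is why the ball slipped out. I'll open, move back over the ball, go deeper and regrip.

Request:
drive_tool(
  commands=[
    [[0.62,0,0,0,0],[0.62,0,0,0,0],[0.62,0,0,0,0],[0.62,-13,0,0,0],[0.62,-26,-0.3,0,0],[0.62,-26,-0.3,5,0],[0.62,-26,-0.3,10,0],[0.62,-26,-0.3,16,0],[0.45,-26,-0.3,16,0],[0.43,-26,-0.3,16,0]],
  ],
)

```text
time_s: 10.32
tcp_pos: [0.5083, -0.0091, 0.1468]
eef_rot: [[0.025, 1.0, 0.0], [1.0, -0.025, -0.0], [-0.0, 0.0, -1.0]]
contact_force: [0.2, -0.1, -0.4]
opening: 0.037
finger_force: 0.0
```

Request:
drive_tool(
  commands=[
    [[0.42,0,0,0,0],[0.41,0,0,0,0],[0.4,0,0,0,0],[0.4,0,0,0,0]],
  ],
)

```text
time_s: 10.82
tcp_pos: [0.5088, -0.0092, 0.1471]
eef_rot: [[0.025, 1.0, 0.001], [1.0, -0.025, 0.0], [0.0, 0.001, -1.0]]
contact_force: [2.9, -0.2, -0.4]
opening: 0.0338
finger_force: 1.6
```

Request:
drive_tool(
  commands=[
    [[0.41,0,0.6,0,0],[0.41,0,0.6,0,0],[0.4,0,0.6,0,0],[0.4,0,0.6,0,0]],
  ],
)

```text
time_s: 11.32
tcp_pos: [0.5088, -0.0095, 0.1468]
eef_rot: [[0.025, 1.0, 0.0], [1.0, -0.025, -0.0], [-0.0, 0.0, -1.0]]
contact_force: [1.9, -0.3, 0.3]
opening: 0.0338
finger_force: 1.0
```

Request:
drive_tool(
  commands=[
    [[0.37,0,0.3,0,0],[0.37,0,0.3,0,0],[0.37,4.6,0.3,-1.4,0],[0.37,8.5,0.3,-2.3,0],[0.37,12.4,0.3,-3.2,0],[0.37,16.5,0.3,-3.8,0],[0.37,20.3,0.3,-4.1,0],[0.37,24,0.3,-4.3,0],[0.37,26,0.3,-4.3,0],[0.37,26.5,0.3,-4.3,0]],
  ],
)

```text
time_s: 12.58
tcp_pos: [0.5096, 0.0173, 0.151]
eef_rot: [[0.025, 1.0, -0.0], [1.0, -0.025, 0.0], [0.0, -0.0, -1.0]]
contact_force: [1.9, -1.9, -0.8]
opening: 0.0324
finger_force: 30.0
```

```bash
python3 -c "
from h import *
to([.507,-.061,.1],-.022)
s=snapshot('scene')
print(ball('scene',s,(290,190,335,240)))
for y in (0,.01,.017): print(proj('scene',(.5085,y,.12+np.sqrt(.0064-(.017-y)**2))))
"
```

```text
t 12.575 tcp [0.5096 0.0173 0.151 ] F [ 1.9 -1.9 -0.8] op 0.0323937381829258 ff 30.0 q7 0.04
to [0.507, -0.061, 0.1] [-78.3  -0.6  51. ] roll -0.003
((311.8571434020996, 217.0), 4.344930171966553)
(np.float64(306.8908420137801), np.float64(213.60246088902932))
(np.float64(309.81743547979323), np.float64(210.05033332813815))
(np.float64(311.84503930445493), np.float64(207.86968823188639))
```

Request:
drive_tool(
  commands=[
    [[0.37,1,0,0,0],[0.37,1.5,0,0,0],[0.37,1.5,0,0,0]],
  ],
)

```text
time_s: 13.0
tcp_pos: [0.5096, 0.0186, 0.151]
eef_rot: [[0.025, 1.0, -0.0], [1.0, -0.025, -0.0], [-0.0, -0.0, -1.0]]
contact_force: [1.9, -2.9, -1.1]
opening: 0.0324
finger_force: 30.0
```

Request:
drive_tool(
  commands=[
    [[0.37,1,0,0,0],[0.37,2,0,0,0],[0.37,2,0,0,0]],
  ],
)

```text
time_s: 13.38
tcp_pos: [0.5097, 0.0202, 0.151]
eef_rot: [[0.025, 1.0, -0.0], [1.0, -0.025, -0.0], [-0.0, -0.0, -1.0]]
contact_force: [1.9, -4.7, -1.1]
opening: 0.0322
finger_force: 30.0
```

The grip is against its upright stop: outward force rises steadily to 4.7 N. Now I'll wind about the spindle with R ≈ 112.5 mm, rolling with the crank.

Request:
drive_tool(
  commands=[
    [[0.37,-0.5,5.6,0,0.05],[0.37,-1.2,11.2,0,0.1],[0.37,-2,16.8,0,0.15],[0.37,-3,22.3,0,0.2],[0.37,-4.3,27.8,0,0.25],[0.37,-5.8,33.2,0,0.3],[0.37,-7.6,38.6,0,0.35],[0.37,-9.7,43.8,0,0.4],[0.37,-9.7,43.8,0,0.4]],
  ],
)

```text
time_s: 14.5
tcp_pos: [0.5541, 0.0095, 0.151]
eef_rot: [[0.414, 0.91, 0.001], [0.91, -0.414, -0.001], [-0.0, 0.001, -1.0]]
contact_force: [0.8, -0.7, -0.7]
opening: 0.0321
finger_force: 30.1
```

```bash
cat >> h.py <<'E'
def rep():
    s=state();R=s['eef_rot'];p=s['tcp_pos'];r=p[:2]-[.506,-.0925]
    print('t',s['time_s'],'tcp',p.round(4),'R',np.hypot(*r).round(4),'ang',np.arctan2(r[0],r[1]).round(3),'toolx',np.arctan2(R[0,0],R[1,0]).round(3),'Ftool',(R.T@s['contact_force']).round(1),'ff',s['finger_force'],'op',s['opening'],'q7',s['qpos'][6])
    q=s['qpos'];lo=np.array([-2.96,-.34,-1.41,.24,-1.37,.17,-2.96]);hi=np.array([2.96,2.1,1.46,2.44,4.51,1.92,2.96]);print('margin',np.minimum(q-lo,hi-q).round(2))
E
python3 -c "
from h import *
rep()"
```

```text
t 14.5 tcp [0.5541 0.0095 0.151 ] R 0.1128 ang 0.441 toolx 0.427 Ftool [-0.3  1.   0.7] ff 30.094231367111206 op 0.032064987739307826 q7 -0.2524396832767275
margin [2.29 0.74 0.77 0.51 1.06 0.75 2.71]
```

Request:
drive_tool(
  commands=[
    [[0.37,0.3,5.6,0,0.05],[0.37,-0.1,11.2,0,0.1],[0.37,-0.8,16.8,0,0.15],[0.37,-1.8,22.3,0,0.2],[0.37,-3,27.8,0,0.25],[0.37,-4.5,33.2,0,0.3],[0.37,-6.3,38.6,0,0.35],[0.37,-8.4,43.8,0,0.4],[0.37,-10.7,48.9,0,0.45],[0.37,-13.3,53.9,0,0.5]],
  ],
)

```text
time_s: 15.75
tcp_pos: [0.5972, -0.0249, 0.1511]
eef_rot: [[0.801, 0.599, -0.0], [0.599, -0.801, -0.0], [-0.0, 0.0, -1.0]]
contact_force: [-4.0, -1.7, -0.0]
opening: 0.0324
finger_force: 30.2
```

```bash
python3 -c "
from h import *
rep()"
```

```text
t 15.75 tcp [ 0.5972 -0.0249  0.1511] R 0.1135 ang 0.933 toolx 0.928 Ftool [-4.2 -1.1  0. ] ff 30.161274075508118 op 0.03239914548741924 q7 -0.5931029310531547
margin [2.32 0.85 0.66 0.61 0.94 0.81 2.37]
```

Request:
drive_tool(
  commands=[
    [[0.37,-0.5,5.6,0,0.05],[0.37,-1,11.2,0,0.1],[0.37,-1.7,16.8,0,0.15],[0.37,-2.7,22.3,0,0.2],[0.37,-4,27.8,0,0.25],[0.37,-5.5,33.2,0,0.3],[0.37,-7.3,38.6,0,0.35],[0.37,-9.4,43.8,0,0.4],[0.37,-11.7,48.9,0,0.45],[0.37,-14.3,53.9,0,0.5]],
  ],
)

```text
time_s: 17.0
tcp_pos: [0.6181, -0.0766, 0.1511]
eef_rot: [[0.99, 0.142, 0.0], [0.142, -0.99, -0.0], [0.0, 0.0, -1.0]]
contact_force: [-0.1, -1.5, -1.0]
opening: 0.032
finger_force: 30.1
```

```bash
python3 -c "
from h import *
rep()"
```

```text
t 17.0 tcp [ 0.6181 -0.0766  0.1511] R 0.1132 ang 1.43 toolx 1.428 Ftool [-0.3  1.5  1. ] ff 30.06761223077774 op 0.03200827635235684 q7 -0.9219264226966932
margin [2.35 0.94 0.55 0.66 0.83 0.87 2.04]
```

Request:
drive_tool(
  commands=[
    [[0.37,0.5,5.6,0,0.05],[0.37,0,11.2,0,0.1],[0.37,-0.6,16.8,0,0.15],[0.37,-1.6,22.3,0,0.2],[0.37,-2.9,27.8,0,0.25],[0.37,-4.4,33.2,0,0.3],[0.37,-5.4,36.5,0,0.33],[0.37,-5.4,36.5,0,0.33]],
  ],
)

```text
time_s: 18.0
tcp_pos: [0.6179, -0.1138, 0.1511]
eef_rot: [[0.983, -0.184, 0.0], [-0.184, -0.983, -0.001], [0.0, 0.001, -1.0]]
contact_force: [-0.8, -2.4, -1.5]
opening: 0.0324
finger_force: 30.1
```

```bash
python3 -c "
from h import *
rep()"
```

```text
t 18.0 tcp [ 0.6179 -0.1138  0.1511] R 0.1139 ang 1.759 toolx 1.756 Ftool [-0.3  2.5  1.5] ff 30.146740078926086 op 0.032405947834662524 q7 -1.1364057266484147
margin [2.38 0.98 0.47 0.67 0.76 0.85 1.82]
```

Request:
drive_tool(
  commands=[
    [[0.37,0.5,1.5,0,0.012],[0.37,0.4,3,0,0.025],[0.37,0.3,4.5,0,0.04],[0.37,0.3,4.5,0,0.04]],
  ],
)

```text
time_s: 18.5
tcp_pos: [0.6175, -0.1168, 0.1511]
eef_rot: [[0.975, -0.223, 0.0], [-0.223, -0.975, 0.001], [-0.0, -0.001, -1.0]]
contact_force: [-2.4, 1.7, 1.6]
opening: 0.0323
finger_force: 30.3
```

```bash
python3 -c "
from h import *
rep()"
```

```text
t 18.5 tcp [ 0.6175 -0.1168  0.1511] R 0.1142 ang 1.785 toolx 1.796 Ftool [-2.7 -1.2 -1.6] ff 30.26685118675232 op 0.03233232191714935 q7 -1.1628948423893304
margin [2.38 0.99 0.47 0.67 0.75 0.85 1.8 ]
```

Request:
drive_tool(
  commands=[
    [[0.37,0,2,0,0],[0.37,0,4,0,0],[0.37,0,5,0,0],[0.37,0,5,0,0]],
  ],
)

```text
time_s: 19.0
tcp_pos: [0.6177, -0.117, 0.151]
eef_rot: [[0.976, -0.219, 0.0], [-0.219, -0.976, 0.007], [-0.001, -0.007, -1.0]]
contact_force: [-0.7, 13.0, 5.0]
opening: 0.0321
finger_force: 30.7
```

```bash
python3 -c "
from h import *
rep()"
```

```text
t 19.0 tcp [ 0.6177 -0.117   0.151 ] R 0.1143 ang 1.787 toolx 1.791 Ftool [ -3.5 -12.6  -4.9] ff 30.727990865707397 op 0.032089265440042904 q7 -1.1550002409298312
margin [2.39 0.99 0.47 0.68 0.75 0.84 1.8 ]
```

At the end stop: 12.6 N with no motion. Relax, open wide, and lift straight off.

Request:
drive_tool(
  commands=[
    [[0.37,0,-3,0,0],[0.37,0,-4,0,0],[0.37,0,-4,0,0]],
  ],
)

```text
time_s: 19.38
tcp_pos: [0.6177, -0.1169, 0.1511]
eef_rot: [[0.975, -0.221, 0.0], [-0.221, -0.975, 0.002], [-0.0, -0.002, -1.0]]
contact_force: [-1.2, 6.0, 2.9]
opening: 0.0322
finger_force: 30.4
```

Request:
drive_tool(
  commands=[
    [[0.45,0,0,0,0],[0.6,0,0,0,0],[0.75,0,0,0,0],[0.75,0,0,0,0],[0.75,0,0,-25,0],[0.75,0,0,-60,0],[0.75,0,0,-110,0],[0.75,0,0,-150,0],[0.75,0,0,-150,0]],
  ],
)

```text
time_s: 20.5
tcp_pos: [0.6187, -0.1199, 0.3045]
eef_rot: [[0.975, -0.223, 0.006], [-0.223, -0.975, -0.001], [0.006, -0.0, -1.0]]
contact_force: [-0.0, -0.3, 0.6]
opening: 0.0639
finger_force: 0.0
```

```bash
python3 -c "
from h import *
rep()
s=snapshot('scene')[:,:,::-1];t=snapshot('top')[:,:,::-1]
cv2.imwrite('pics/k.png',np.hstack([cv2.resize(s[220:400,185:365],(400,400),interpolation=2),cv2.resize(t[150:300,340:490],(400,400),interpolation=2)]))
print(proj('scene',(.506+.1078,-.0925-.0219,.2)))"
```

```text
t 20.5 tcp [ 0.6187 -0.1199  0.3045] R 0.116 ang 1.809 toolx 1.795 Ftool [ 0.1  0.3 -0.6] ff 0.0 op 0.06392525839508875 q7 -1.2641004465560426
margin [2.31 0.86 0.34 0.85 0.89 0.59 1.7 ]
(np.float64(320.3867110297538), np.float64(275.28027308070597))
```

View pics/k.png

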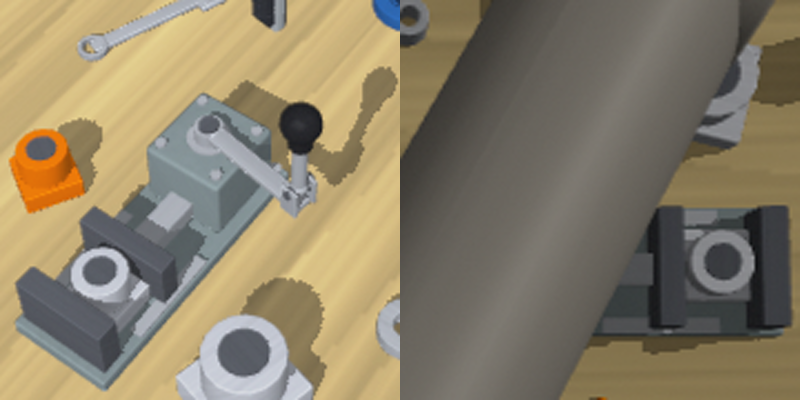

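The final view shows the grip upright, with the ball at (320,277.6) against a predicted (320.4,275.3). The crank is at its stop and the housing sits flat between the jaws, so I'm handing in.

```bash
python3 -c "
from bench import *
print(finish_job())"
```

```text
the job is handed in; nothing more can be done
None
```

The job is handed in: the grip is unfolded upright, the crank is wound clockwise to its stop with the jaw closed on the housing, and the gripper has let go and is clear. The ball slipped out of the fingers once while unfolding and had to be regripped; the crank showed no sign of turning.

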